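# Dock the bench lantern in its bayonet mount

## Task

Take the yellow work lantern by its swinging bail off its hook and stand it upright on the round cork mat, letting go of it completely. Then take it by the black fin on top, lower its foot into the round bayonet dock with the two brass lugs in the two open slots, push it down against the spring, twist it clockwise (seen from above) to the stop and let it spring up into its notches, locked, and let go; do not drop the lantern or tip it over, and leave the other things on the bench where they are.

Things in the scene. Friction and masses are not known exactly. Their poses are not given: they have to be found in the camera images.
- lantern: work lantern, 0.45 kg, 152 mm tall without bail; origin at the centre of its foot's underside, z up its axis. It starts hanging by its bail, foot about 83 mm above the table, at about the hook stand's yaw. From the foot up: black shank (z 0 to 42), yellow base cap of diameter 68 (z 42 to 54), white diffuser of diameter 58 (z 54 to 106), yellow head cap of diameter 68 (z 106 to 124), black fin
- lantern_lugs (a point): on the lantern's axis, level with its lugs, 14 mm above the foot; axes as the lantern's. Two brass lugs, round bars of diameter 9 mm, stick out along +x and -x to 38 mm from the axis; a half turn makes no difference. The shank has a diameter of 50 mm, its foot edge chamfered 3 mm
- lantern_fin (a point): centre of the black fin on the lantern's top, 138 mm above the foot; the fin is in line with the lugs, 50 mm long (lantern x), 14 mm thick (y), 28 mm high (124 to 152 mm above the foot)
- lantern_mid (a point): the lantern's axis half-way up, 76 mm above its foot; axes as the lantern's
- bail (a joint): angle of the lantern's steel bail on its hinge (along lantern y, 112 mm above the foot); 0 is upright over the fin, 1.45 folded down towards the lantern's +x. It swings freely: it carries the lantern but cannot push or twist it. Let go, a weak spring folds it down in about a second, level with the head cap, sticking out 80 mm from the axis
- bail_bar (a point): centre of the bail's top bar, 80 mm from the hinge; the bar is 100 mm long (lantern y), 8 mm thick and 10 mm high, with side arms at y = +-46 mm. While hung the hook passes under this point, so pinch the bar beside the hook, about 25 mm off this point
- hook: wooden hook stand, fixed; origin on the table straight below the hook's seat; x points from the hook's tip back to the post. Post 28 mm square at x = 115 mm, 283 mm high, base 130 by 100 by 18 mm also centred there
- hook_seat (a point): top of the hook bar where the bail rests, 270 mm above the table; axes as the stand's. Steel bar of diameter 8 mm, open towards -x, upturned tip at x = -24 mm rising 10 mm over the seat. The bail can be raised about 25 mm before the fin meets the hook, and is free once it is more than 35 mm along -x
- mat: round cork mat, fixed, diameter 110 mm, 4 mm thick; origin at the centre of its underside, on the table
- dock: bayonet dock, fixed: aluminium collar (outer diameter 84, bore 54, top 53 mm above the table) on a dark disc of diameter 110 mm, 10 mm thick; origin at the centre of its underside. Two slots for the lugs, about 14 mm wide and open at the top, lie along its +x and -x axes (white marks)
- dock_mouth (a point): centre of the dock's mouth, on its axis at its top; axes as the dock's. Pushed down until the lantern's foot is 12 to 16 mm above the table, the lugs pass under the roof beside each slot by turning clockwise seen from above; 46 to 60 degrees from the slots (red segments) they rise 8 mm into notches, stop wall at 60. Locked, the foot is 25 to 26 mm above the table
- plunger (a joint): spring plunger in the dock's bore, 0 at rest (its top 35.5 mm above the table), growing as it is pressed, at most 0.0235 m. It pushes up with 7 N at rest, 10 N at 0.010 (locked lantern) and 14 N fully down, so the lantern set on it stays up until it is pushed
- tin_mid (a point): loose steel tin with red lid, diameter 64, height 90 mm, half-way up; stands between the places; leave alone
- gouge_mid (a point): loose gouge lying on the table, 200 mm long along its x, 26 mm high; leave alone
- chisel_mid (a point): loose chisel lying on the table, 200 mm long along its x, 26 mm high; leave alone
- mallet_mid (a point): loose wooden mallet lying on the table, head diameter 90 mm and 120 mm long along x, handle to -x, 270 mm in all, point in the head's centre; leave alone
- blank_mid (a point): loose wood blank, 160 by 75 by 50 mm, at its centre; leave alone
- bottle_mid (a point): loose amber varnish bottle, upright, diameter 56, height 170 mm, point half-way up; stands between the places, in the way of a low carry; leave alone
- brush_mid (a point): loose brush lying on the table, 180 mm long, less than 35 mm high; leave alone
Not all that is in view belongs to the job. Several things have the shape of the dock; the one meant has the colours described above. What is shaped like the lantern but green is not meant.

How it is judged:
By the outcome, as a careful person would: the job done as asked, in the order asked, and still so for the second after the job is handed in, with the robot touching nothing.
It also fails if it takes over 72 s, if anything falls off the work surface, if the arm or the gripper's body presses on something with over 40 N, if the wrist force passes 120 N, or if a joint passes its speed limit or range.

## Robot

A 6-joint arm with a two-finger parallel gripper is mounted at the origin on the work surface. World frame = base frame: x ahead of the robot, y to its left, z up, the work surface at z = 0. Lengths are in mm, angles in rad, forces in N, time in s.
With the tool pointing down it reaches from about 275 to 750 mm from the base axis. Payload 10.2 kg.
Tool frame: the origin (TCP) lies midway between the tips of the shut fingers; the grasp point (between the pads) lies 19 mm behind it (ctrl.grasp_offset is the distance from the TCP to the grasp point, in mm); z points along the fingers, y is the line along which they close (so a half turn about z gives the same grasp; the last joint's range is limited). The gripper opens to 85 mm and grips with 20 to 120 N. Pads are 22 mm wide; open, the fingers measure 114 mm over their backs; the gripper's body (76 mm by 85 mm) begins 54 mm behind the grasp point. The pads swing forward as they close: fully open they stand 13 mm farther back than shut.
Start: joints at [-1.522, 0.313, 1.498, -0, 1.331, -0.223], TCP at [140.931, -505.737, 231.294] pointing down, gripper open.
Joint ranges: [-2.94, 2.94], [-0.97, 2.17], [0.19, 2.56], [-1.23, 4.37], [0.02, 3.11], [-2.88, 2.88]. Speed limits (rad/s): [2.39, 2.39, 3.01, 3.14, 3.14, 3.14].

## Interface

Orientations are given as a unit quaternion [w, x, y, z].
In Python, from rig import ctrl, viewer, models gives the robot as it stands. The module is installed in compiled form; this text tells all that it offers.
- The arm moves only by the shell command python3 -m pendant 'ROWS' [OPENING] [FORCE]. ROWS is text: rows parted by semicolons, each of 4 numbers parted by spaces: the shift along the tool's x, y, z in m, then the turn about the tool's z in rad. In form: x y z yaw; .... A call has 1 to 10 rows; each row shifts and turns the commanded pose from where the row before left it, along the tool's axes as they then stand; what a row does not reach is not made up. A row lasts 1/8 s, in which the tool goes at most 62.5 mm and 10.7 degrees, less where a joint would pass 70% of its speed; a pose out of reach is approached as far as the arm can. A call is refused whole if a number of a shift passes 0.0625 or a number of a turn 0.188, either way. A call with a gripper value outside its range is refused whole. OPENING is the opening, from 0 (shut) to 1 (fully open), set as the call begins (- or left out, the last holds). The fingers move at their own pace and stop on an object; FORCE is the grip in N (left out, the last holds). Time passes only in rows, so rows that do not move let the fingers close. It gives the time, the measured TCP pose, the force, the opening and the grip force at its end, in the units of the state.
- ctrl.sense(): the state, without advancing time (a new reading comes with each control period).
- viewer.capture(name): name is "side" or "top"; returns a dict with "color" (420x560x3 uint8, red, green, blue), "vertical_fov" (degrees; the focal length in pixels is half the picture's height over the tangent of half this angle, whatever the lens; pixels are square), "cx", "cy" (the principal point, pixels), "dist" ([k1, k2, p1, p2, k3] as OpenCV has them; the pictures are not rectified), "pose" (4x4, takes a point from camera to world coordinates). Camera axes: x right, y down, z forward; pixel columns grow to the right and rows downward; lengths in mm; the calibration is good to about 2 mm. A picture is of the moment at which its call begins. There is no depth.
- ctrl.finish_job(): hands the job in; it is judged then, once.
Trained networks look in the newest picture that a camera, given by its name, has taken for a name from the list of things; names that differ only in an ending like _2 or _b are one class to them, and where a whole thing is asked for, a point or a joint stands for the part that bears it (a point fixed in the world has none). Each returns a list of dicts, best first, with "p" (0 to 1); they miss things now and then, are a little off and sometimes report something else, mostly with a low value. They report only what shows in the picture. A call takes as long as a camera call. They do not tell look-alikes from the thing itself.
- models.boxes_of(camera, query): "at" ([x, y, z] in mm, in world coordinates, good to about 4 mm: the middle of the surface that is visible of it).
The state is a dict: "time_s": time; "joints": joint angles; "dq": joint speeds; "tau": joint torques, N m; "eef_pos": TCP position; "ee_rot": TCP orientation; "force": force on the tool from outside, world axes, zero at the start; "wrist_torque": the same for the moment, N m; "grip_width": opening from 0.0 (shut) to 1.0 (fully open); "grip_force": force on a finger pad.
Only numpy, scipy, OpenCV 4.12 (cv2) and the standard library are available. Lean on these libraries where they do the work, as an engineer would, in place of code of your own. Each camera call takes 0.05 s, during which the arm holds its last target. There are 200 camera calls.

## Working session

There is one attempt and no reset: what is moved stays moved. The work goes in short steps, Python scripts to look and compute and a shell command to move; the robot and the scene stay as the last step left them, time stands still between calls to the robot, and variables do not carry over. Pictures are saved under pics/ and viewed, at most 10 in all, crops included, and the job is handed in when it is done.

```bash
mkdir -p pics
cat > h.py <<'E'
import numpy as np, cv2
from rig import ctrl, viewer, models
def cap(n, f=None):
    c=viewer.capture(n)
    if f: cv2.imwrite('pics/'+f, c['color'][:,:,::-1])
    return c
def K(c):
    h,w=c['color'].shape[:2]; f=h/2/np.tan(np.radians(c['vertical_fov'])/2)
    return np.array([[f,0,c['cx']],[0,f,c['cy']],[0,0,1.]])
def ray(c,u,v):
    p=cv2.undistortPoints(np.array([[[u,v]]],float),K(c),np.array(c['dist'],float))[0,0]
    P=np.array(c['pose']); return P[:3,3],P[:3,:3]@np.array([p[0],p[1],1])
def onz(c,u,v,z):
    o,d=ray(c,u,v); return o+d*(z-o[2])/d[2]
def proj(c,X):
    P=np.linalg.inv(np.array(c['pose'])); X=np.atleast_2d(np.array(X,float))@P[:3,:3].T+P[:3,3]
    return cv2.projectPoints(X,np.zeros(3),np.zeros(3),K(c),np.array(c['dist'],float))[0][:,0]
E
python3 - <<'E'
from h import *
import json
for n in ('side','top'):
    c=cap(n,n+'0.png'); print(n,np.array(c['pose'])[:3,3].round())
    for q in ['lantern','lantern_fin','bail_bar','hook','mat','dock','tin_mid','bottle_mid','mallet_mid','blank_mid']:
        print(q,[(round(d['p'],2),np.round(d['at']).tolist(),proj(c,d['at'])[0].round().tolist()) for d in models.boxes_of(n,q)])
print(ctrl.sense())
E
```

```text
side [ 175. -847. 1250.]
lantern [(0.88, [529.0, -297.0, 207.0], [334.0, 285.0]), (0.88, [306.0, -346.0, 122.0], [251.0, 356.0])]
lantern_fin [(0.88, [528.0, -301.0, 205.0], [334.0, 287.0]), (0.84, [305.0, -344.0, 125.0], [250.0, 355.0])]
bail_bar [(0.74, [312.0, -337.0, 198.0], [250.0, 337.0]), (0.51, [531.0, -292.0, 272.0], [335.0, 267.0])]
hook [(0.93, [639.0, -290.0, 18.0], [365.0, 306.0])]
mat [(0.85, [527.0, -29.0, 6.0], [285.0, 248.0])]
dock [(0.9, [704.0, 252.0, 31.0], [301.0, 159.0]), (0.79, [371.0, 232.0, 38.0], [202.0, 194.0]), (0.77, [530.0, 265.0, 36.0], [248.0, 172.0])]
tin_mid [(0.89, [526.0, 123.0, 77.0], [264.0, 195.0]), (0.5, [532.0, 257.0, 35.0], [249.0, 173.0])]
bottle_mid [(0.66, [525.0, -160.0, 99.0], [305.0, 266.0])]
mallet_mid [(0.81, [481.0, 436.0, 73.0], [214.0, 133.0])]
blank_mid [(0.92, [448.0, -476.0, 48.0], [332.0, 395.0]), (0.49, [540.0, 281.0, 36.0], [249.0, 167.0]), (0.44, [380.0, 7.0, 19.0], [231.0, 253.0])]
top [ 448.   -3. 1450.]
lantern [(0.95, [532.0, -282.0, 208.0], [386.0, 194.0]), (0.91, [314.0, -322.0, 125.0], [393.0, 267.0]), (0.61, [637.0, 
[... 970 characters left out ...]
 'joints': array([-1.52238452e+00,  3.12911764e-01,  1.49770783e+00, -3.09806196e-05,
        1.33098165e+00, -2.23368075e-01]), 'dq': array([-2.25172600e-04,  6.79123305e-06, -4.40693922e-04,  2.29556172e-04,
        7.33066063e-05,  3.51459537e-03]), 'tau': array([ 6.46934222e-04, -4.12172198e+01, -2.59900385e+01, -1.73635940e-04,
        5.18537599e-04,  2.07497959e-05]), 'eef_pos': array([ 140.93150629, -505.73681023,  231.28520348]), 'ee_rot': array([-5.59164735e-06,  9.90780663e-01,  1.35475747e-01, -1.46143512e-05]), 'force': array([0.05429977, 0.45339063, 0.0276192 ]), 'wrist_torque': array([-0.04126385,  0.01560278, -0.02173373]), 'grip_force': 0.0, 'grip_width': 0.9976701375836226}
```

```bash
ls pics
```

```text
side0.png
top0.png
```

View pics/side0.png

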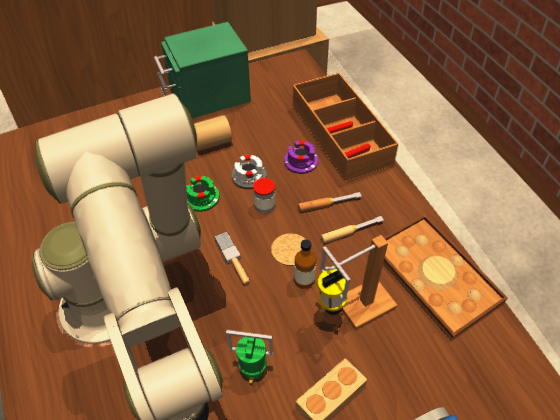

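View pics/top0.png

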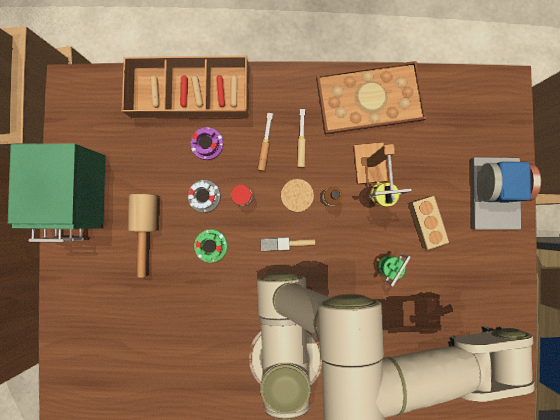

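The yellow lantern hangs at side (333,290) / top (386,194). The cork mat is at top (297,195) and the aluminium dock at top (204,196). The bottle, at top (331,196), stands between lantern and mat. I'll enlarge the key spots.

Run:
```python
import cv2,numpy as np
s=cv2.imread('pics/side0.png');t=cv2.imread('pics/top0.png')
def cr(im,x,y,w,h,k): return cv2.resize(im[y:y+h,x:x+w],None,fx=k,fy=k,interpolation=cv2.INTER_CUBIC)
a=cr(s,300,230,100,100,4);b=cr(t,340,140,100,100,4)
c=cr(s,220,140,57,57,3.5);d=cr(t,176,167,57,57,3.5)
e=cr(s,262,225,57,57,3.5);f=cr(t,270,167,57,57,3.5)
top=np.hstack([a,b]);bot=np.hstack([c,d,e,f]);print(bot.shape)
bot=cv2.resize(bot,(800,200))
cv2.imwrite('pics/crop1.png',np.vstack([top,bot]))
```

```text
(200, 800, 3)
```

View pics/crop1.png

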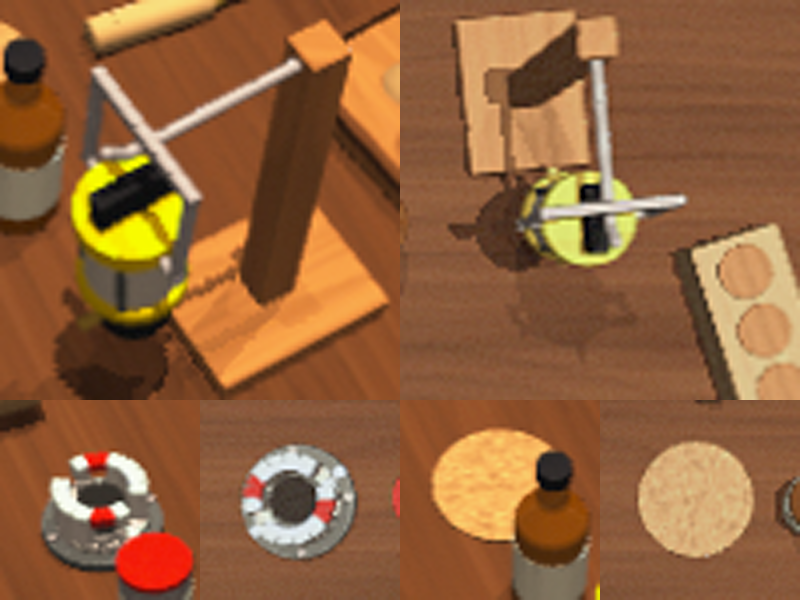

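Run:
```python
from h import *
t=cap('top');s=cap('side')
P=lambda c,u,v,z:onz(c,u,v,z)[:2].round(1)
print('post',P(t,389.5,149.5,283),'seat',P(t,391.75,191.75,272),'bail',P(t,373.25,193.25,275),P(t,411,190.25,275))
print('side: bail',P(s,300+97/4,230+70/4,277),P(s,300+195/4,230+198/4,277),'post',P(s,300+320/4,230+45/4,283))
print('mat',P(t,297.4,195.3,4),'dock',P(t,202.5,195,53))
def blobs(c,m,z,mn=4):
    n,l,st,ce=cv2.connectedComponentsWithStats(m.astype(np.uint8))
    for i in range(1,n):
        if st[i,4]>=mn: print(st[i].tolist(),ce[i].round(1),P(c,*ce[i],z))
def win(c,x,y,w,h):
    m=np.zeros(c['color'].shape[:2],bool);m[y:y+h,x:x+w]=1;return m
for c,w in((t,(180,170,45,50)),(s,(225,140,48,55))):
    h=cv2.cvtColor(c['color'],cv2.COLOR_RGB2HSV).astype(int);m=((h[...,0]<8)|(h[...,0]>172))&(h[...,1]>130)&(h[...,2]>120)&win(c,*w)
    print('red');blobs(c,m,53)
h=cv2.cvtColor(t['color'],cv2.COLOR_RGB2HSV).astype(int)
m=(h[...,0]>24)&(h[...,0]<36)&(h[...,1]>100)&(h[...,2]>150)&win(t,350,160,60,60);print('yellow');blobs(t,m,207)
m=(h[...,1]<110)&(h[...,2]>120)&win(t,270,165,50,60);print('mat');blobs(t,m,4,50)
# ortho views of the dock at z=53
g=np.arange(-60,60,.3);X,Y=np.meshgrid(g,g)
out=[]
for c in(t,s):
    W=np.stack([531-Y.ravel(),270-X.ravel(),np.full(X.size,53.)],1)
    p=proj(c,W).reshape(400,400,2).astype(np.float32)
    out.append(cv2.remap(c['color'],p[...,0],p[...,1],cv2.INTER_CUBIC))
cv2.imwrite('pics/dock_ortho.png',np.hstack(out)[:,:,::-1])
```

```text
post [ 647.  -276.6] seat [ 533.1 -284.7] bail [ 528.4 -233.5] [ 537.4 -336.6]
side: bail [ 529.8 -239.9] [ 540.5 -335.6] post [ 648.3 -278.6]
mat [538.4 -33.9] dock [534.2 274. ]
red
[188, 189, 7, 6, 26] [190.9 191.7] [544.6 312.2]
[209, 196, 6, 6, 27] [211.2 198.1] [524.4 245.5]
red
[244, 154, 7, 6, 27] [247.  156.3] [545.9 311.9]
[246, 170, 7, 5, 26] [248.8 172.4] [525.9 244.6]
[253, 178, 20, 16, 278] [263.  185.6] [545.  176.8]
yellow
[376, 183, 8, 9, 46] [380.2 187.5] [ 549.6 -266.8]
[386, 183, 4, 3, 12] [387.5 184. ] [ 560.  -288.1]
[393, 185, 5, 5, 15] [395.  187.4] [ 550.4 -309.7]
[375, 193, 24, 13, 137] [385.9 199.3] [ 515.9 -283.2]
mat
[299, 187, 14, 16, 60] [305.9 196.3] [535.3 -62.1]
[284, 195, 23, 15, 91] [295.4 202.9] [512.9 -27.4]
```

View pics/dock_ortho.png

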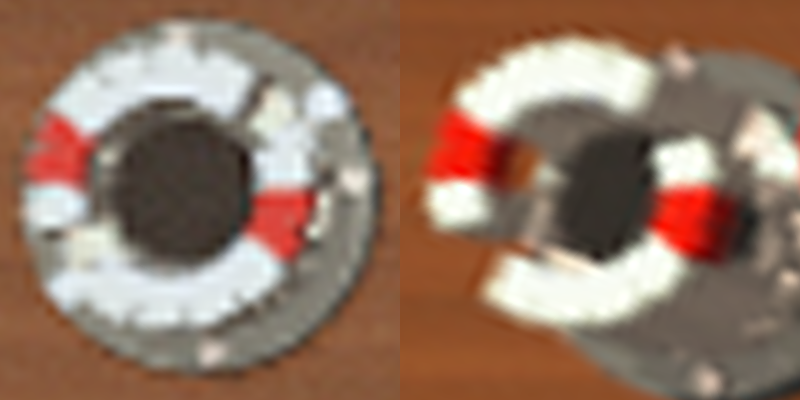

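Red segments seen by both cameras put the dock's axis at about (535, 278.5). The slots lie at about 126°/-54°, which matches the gaps in the ortho view at (270,105) and (88,243). The bail's bar centre is about (533.5, -286) with lantern yaw about 5°, and the mat's centre is about (538, -34). I'll rise and turn first.

```bash
python3 -m pendant '0 0 -0.015 -0.1732;0 0 -0.015 -0.1732;0 0 -0.015 -0.1732;0 0 -0.015 -0.1732;0 0 -0.015 -0.1732;0 0 -0.015 -0.1732;0 0 -0.015 -0.1732;0 0 -0.015 -0.1732;0 0 0 0' 0.5 100
cat >> h.py <<'E'
from scipy.spatial.transform import Rotation as Ro
def rel(tgt,xang=None):
    s=ctrl.sense(); q=s['ee_rot']; R=Ro.from_quat([q[1],q[2],q[3],q[0]]).as_matrix()
    a=np.degrees(np.arctan2(R[1,0],R[0,0])); print('t',round(s['time_s'],2),'pos',s['eef_pos'].round(1),'xang',a.round(2),'tiltz',R[:,2].round(3),'j6',s['joints'][5].round(2),'F',s['force'].round(1),'grip',round(s['grip_width'],3),round(s['grip_force'],1))
    if tgt is not None: print('shift tool mm',(R.T@(np.array(tgt)-s['eef_pos'])).round(1))
    if xang is not None: print('yaw rad',round(-np.radians((xang-a+180)%360-180),4))
E
python3 -c "
from h import *
rel([531.5,-261,340],95)"
```

```text
time_s: 2.33
eef_pos: [141.0, -506.0, 352.0]
ee_rot: [0.001, 0.676, 0.737, -0.001]
force: [0.1, 0.9, 0.3]
grip_width: 0.495
grip_force: 0.0
t 2.33 pos [ 141. -506.  352.] xang 94.87 tiltz [ 0.    -0.002 -1.   ] j6 -1.61 F [0.1 0.9 0.3] grip 0.495 0.0
shift tool mm [210.9 409.9  11.6]
yaw rad -0.0022
```

```bash
python3 -m pendant '0.021 0.041 0 0;0.021 0.041 0 0;0.021 0.041 0 0;0.021 0.041 0 0;0.021 0.041 0 0;0.021 0.041 0 0;0.021 0.041 0 0;0.021 0.041 0 0;0.021 0.041 0 0;0.021 0.041 0 0' && python3 -m pendant '0 0 0.012 0;0 0 0 0;0 0 0 0'
python3 - <<'E'
from h import *
rel([531.5,-261,256],95)
o=[]
for n,w in(('side',(290,200,120,150)),('top',(330,130,120,150))):
    c=cap(n); x,y,a,b=w; o.append(cv2.resize(c['color'][y:y+b,x:x+a],None,fx=3.3,fy=3.3,interpolation=cv2.INTER_CUBIC))
    print(n,[(round(d['p'],2),np.round(d['at']).tolist()) for d in models.boxes_of(n,'bail_bar')])
cv2.imwrite('pics/pre.png',np.hstack(o)[:,:,::-1])
E
```

```text
time_s: 3.58
eef_pos: [532.3, -260.0, 350.4]
ee_rot: [-0.001, 0.677, 0.736, -0.0]
force: [-0.0, -0.6, -0.0]
grip_width: 0.496
grip_force: 0.0
time_s: 3.95
eef_pos: [530.5, -261.8, 339.5]
ee_rot: [0.0, 0.677, 0.736, -0.0]
force: [0.3, -0.6, 0.3]
grip_width: 0.498
grip_force: 0.0
t 3.95 pos [ 530.5 -261.8  339.5] xang 94.82 tiltz [-0. -0. -1.] j6 -0.74 F [ 0.3 -0.6  0.3] grip 0.498 0.0
shift tool mm [ 0.7  1.  83.5]
yaw rad -0.0032
side [(0.68, [307.0, -336.0, 194.0]), (0.53, [532.0, -290.0, 274.0])]
top [(0.53, [508.0, -283.0, 209.0]), (0.47, [308.0, -329.0, 197.0])]
```

View pics/pre.png

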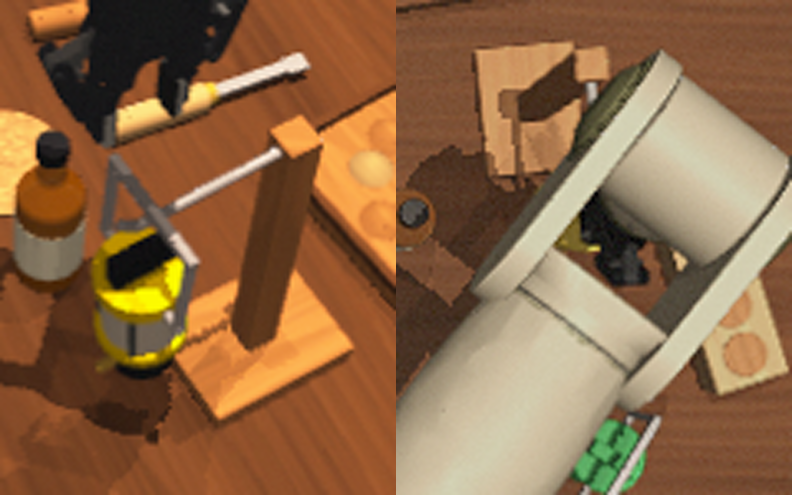

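The side view shows the fingers over the bar's far (+y) half, straddling it, and the bar is clear of the hook. I'll descend and close.

```bash
python3 -m pendant '0 0.003 0.021 0;0 0 0.021 0;0 0 0.021 0;0 0 0.021 0;0 0 0 0;0 0 0 0' && python3 -m pendant '0 0 0 0;0 0 0 0;0 0 0 0;0 0 0 0;0 0 0 0;0 0 0 0' 0 100
python3 - <<'E'
from h import *
rel(None)
c=cap('side'); cv2.imwrite('pics/grip.png',cv2.resize(c['color'][200:350,270:430],None,fx=4,fy=4,interpolation=cv2.INTER_CUBIC)[:,:,::-1])
E
```

```text
time_s: 4.9
eef_pos: [534.4, -261.1, 256.5]
ee_rot: [0.001, 0.676, 0.737, 0.0]
force: [0.2, 0.2, 0.7]
grip_width: 0.499
grip_force: 0.0
time_s: 5.65
eef_pos: [534.3, -261.0, 255.8]
ee_rot: [0.001, 0.676, 0.737, -0.0]
force: [-1.2, 0.2, 5.0]
grip_width: 0.066
grip_force: 98.0
t 5.65 pos [ 534.3 -261.   255.8] xang 94.95 tiltz [ 0.001 -0.001 -1.   ] j6 -0.74 F [-1.2  0.2  5. ] grip 0.066 98.0
```

View pics/grip.png

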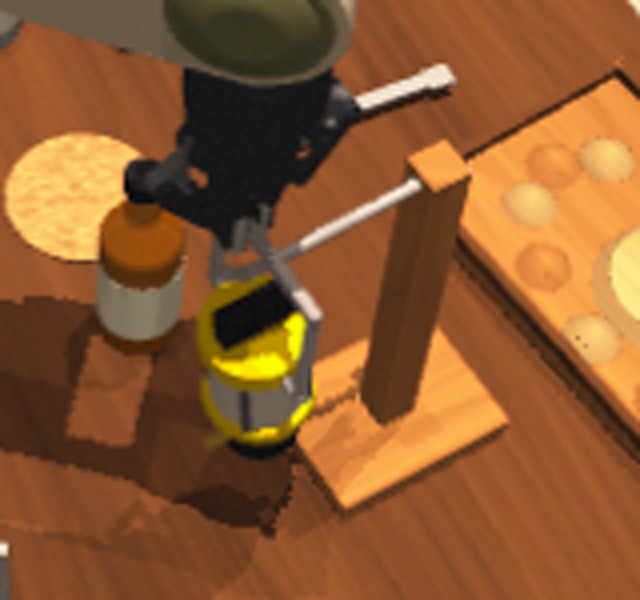

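Bar pinched. Lift 17 mm, then draw out along the hook's -x.

```bash
python3 -m pendant '0 0 -0.006 0;0 0 -0.006 0;0 0 -0.005 0;0 0 0 0;0 0 0 0' && python3 -m pendant '0 -0.004 0 0;0 -0.008 0 0;0 -0.01 0 0;0 -0.01 0 0;0 -0.01 0 0;0 -0.01 0 0;0 -0.01 0 0;0 -0.008 0 0;0 -0.004 0 0;0 0 0 0'
```

```text
time_s: 6.32
eef_pos: [534.2, -260.7, 272.0]
ee_rot: [-0.0, 0.676, 0.737, -0.0]
force: [0.4, 1.0, -3.8]
grip_width: 0.068
grip_force: 97.5
time_s: 7.58
eef_pos: [460.4, -267.2, 272.4]
ee_rot: [0.0, 0.676, 0.737, 0.0]
force: [0.4, 0.5, -4.3]
grip_width: 0.069
grip_force: 97.5
```

```bash
python3 -m pendant '0 0 -0.006 0;0 0 -0.012 0;0 0 -0.016 0;0 0 -0.016 0;0 0 -0.016 0;0 0 -0.016 0;0 0 -0.016 0;0 0 -0.012 0;0 0 -0.006 0;0 0 0 0' && python3 -m pendant '0.008 0.003 0 0;0.016 0.006 0 0;0.024 0.009 0 0;0.027 0.011 0 0;0.027 0.011 0 0;0.027 0.011 0 0;0.027 0.011 0 0;0.027 0.011 0 0;0.027 0.01 0 0;0.020 0.007 0 0' && python3 -m pendant '0.012 0.004 0 0;0.006 0.002 0 0;0 0 0 0;0 0 0 0;0 0 0 0;0 0 0 0;0 0 0 0;0 0 0 0'
python3 - <<'E'
from h import *
rel([535.5,-9,300],95)
o=[]
for n,w in(('side',(200,140,160,150)),('top',(220,120,160,150))):
    c=cap(n); x,y,a,b=w; o.append(cv2.resize(c['color'][y:y+b,x:x+a],None,fx=2.5,fy=2.5,interpolation=cv2.INTER_CUBIC))
cv2.imwrite('pics/over.png',np.hstack(o)[:,:,::-1])
for n in('side','top'):print([(q,round(d['p'],2),np.round(d['at']).tolist()) for q in('lantern','lantern_fin') for d in models.boxes_of(n,q)])
E
```

```text
time_s: 8.82
eef_pos: [460.6, -267.2, 388.4]
ee_rot: [0.0, 0.676, 0.737, 0.0]
force: [1.0, 0.5, -3.8]
grip_width: 0.071
grip_force: 97.6
time_s: 10.07
eef_pos: [530.3, -27.9, 388.2]
ee_rot: [-0.0, 0.675, 0.738, 0.0]
force: [-0.4, -0.5, -3.4]
grip_width: 0.071
grip_force: 97.6
time_s: 11.08
eef_pos: [534.7, -11.8, 388.3]
ee_rot: [-0.0, 0.676, 0.737, 0.0]
force: [0.3, 0.2, -3.2]
grip_width: 0.068
grip_force: 97.6
t 11.07 pos [534.7 -11.8 388.3] xang 94.96 tiltz [-0.  0. -1.] j6 -0.33 F [ 0.3  0.2 -3.2] grip 0.068 97.6
shift tool mm [ 2.8  1.1 88.3]
yaw rad -0.0007
[('lantern', 0.84, [308.0, -346.0, 122.0]), ('lantern', 0.77, [532.0, -56.0, 334.0]), ('lantern', 0.73, [452.0, 454.0, 60.0]), ('lantern_fin', 0.94, [305.0, -343.0, 126.0]), ('lantern_fin', 0.73, [535.0, -56.0, 334.0]), ('lantern_fin', 0.45, [701.0, -52.0, 18.0]), ('lantern_fin', 0.18, [528.0, -29.0, 6.0])]
[('lantern', 0.82, [317.0, -320.0, 127.0]), ('lantern_fin', 0.83, [320.0, -318.0, 126.0])]
```

View pics/over.png

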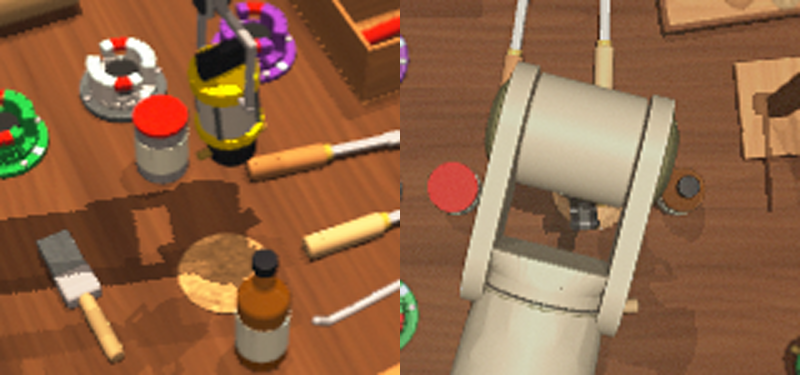

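The lantern hangs upright over the mat, with the cap at side crop (225,75). I'll lower it to just above the mat.

```bash
python3 -m pendant '0.003 0.001 0.008 0;0 0 0.016 0;0 0 0.025 0;0 0 0.03 0;0 0 0.03 0;0 0 0.03 0;0 0 0.025 0;0 0 0.016 0;0 0 0.010 0;0 0 0.004 0' && python3 -m pendant '0 0 0 0;0 0 0 0;0 0 0 0;0 0 0.004 0;0 0 0.004 0;0 0 0.004 0;0 0 0 0'
```

```text
time_s: 12.62
eef_pos: [535.3, -8.6, 193.9]
ee_rot: [-0.0, 0.676, 0.737, -0.0]
force: [-0.7, 0.3, -4.3]
grip_width: 0.068
grip_force: 97.6
time_s: 13.5
eef_pos: [535.3, -8.7, 181.9]
ee_rot: [-0.0, 0.676, 0.737, -0.0]
force: [-0.6, 0.4, -3.8]
grip_width: 0.066
grip_force: 97.6
```

```bash
python3 -m pendant '0 0 0.002 0;0 0 0 0;0 0 0.002 0;0 0 0 0' && python3 -m pendant '0 0 0.002 0;0 0 0 0;0 0 0 0'
python3 - <<'E'
from h import *
c=cap('side'); cv2.imwrite('pics/mat.png',cv2.resize(c['color'][170:290,220:350],None,fx=4,fy=4,interpolation=cv2.INTER_CUBIC)[:,:,::-1])
E
```

```text
time_s: 14.0
eef_pos: [535.7, -8.8, 178.7]
ee_rot: [0.0, 0.676, 0.737, 0.0]
force: [-0.1, 0.1, -0.1]
grip_width: 0.07
grip_force: 98.2
time_s: 14.38
eef_pos: [536.8, -8.7, 178.3]
ee_rot: [0.002, 0.676, 0.737, 0.002]
force: [2.0, 1.7, 8.9]
grip_width: 0.067
grip_force: 99.6
```

View pics/mat.png

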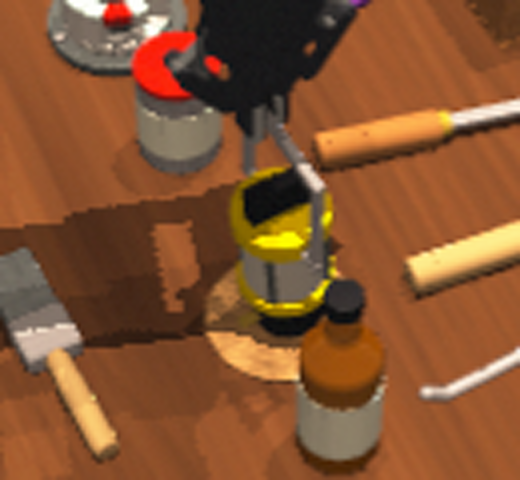

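Standing on the mat (contact at TCP z≈178.5). I'll ease off, let go and rise.

```bash
python3 -m pendant '0 0 -0.002 0;0 0 0 0;0 0 0 0;0 0 0 0;0 0 0 0' 0.4 && python3 -m pendant '0 0 -0.01 0;0 0 -0.02 0;0 0 -0.03 0;0 0 -0.03 0;0 0 -0.02 0;0 -0.03 0 0;0 -0.04 0 0;0 -0.05 0 0;0 -0.05 0 0;0 -0.03 0 0' && python3 -m pendant '-0.06 -0.03 0 0;-0.06 0 0 0;0 0 0 0;0 0 0 0;0 0 0 0'
python3 - <<'E'
from h import *
rel(None)
o=[]
for n,w in(('side',(230,180,130,120)),('top',(240,140,130,120))):
    c=cap(n); x,y,a,b=w; o.append(cv2.resize(c['color'][y:y+b,x:x+a],None,fx=3,fy=3,interpolation=cv2.INTER_CUBIC))
    print([(q,round(d['p'],2),np.round(d['at']).tolist()) for q in('lantern','lantern_fin','bail_bar') for d in models.boxes_of(n,q)])
cv2.imwrite('pics/stood.png',np.hstack(o)[:,:,::-1])
E
```

```text
time_s: 15.05
eef_pos: [535.4, -8.8, 178.2]
ee_rot: [-0.0, 0.676, 0.737, -0.0]
force: [0.5, 0.3, -0.9]
grip_width: 0.398
grip_force: 0.1
time_s: 16.3
eef_pos: [334.5, -25.9, 289.0]
ee_rot: [0.001, 0.676, 0.737, 0.0]
force: [0.7, -0.9, 0.2]
grip_width: 0.401
grip_force: 0.0
time_s: 16.92
eef_pos: [318.5, -143.0, 288.6]
ee_rot: [0.0, 0.675, 0.738, 0.0]
force: [0.0, 0.4, -0.6]
grip_width: 0.403
grip_force: 0.0
t 16.93 pos [ 318.5 -143.   288.6] xang 95.07 tiltz [ 0. -0. -1.] j6 -0.85 F [ 0.   0.4 -0.6] grip 0.403 0.0
[('lantern', 0.84, [548.0, -51.0, 126.0]), ('lantern', 0.69, [379.0, -0.0, 19.0]), ('lantern', 0.56, [308.0, -346.0, 124.0]), ('lantern_fin', 0.8, [306.0, -343.0, 125.0]), ('lantern_fin', 0.6, [551.0, -48.0, 124.0]), ('bail_bar', 0.8, [310.0, -336.0, 194.0]), ('bail_bar', 0.71, [604.0, -31.0, 124.0])]
[('lantern', 0.84, [318.0, -321.0, 124.0]), ('lantern', 0.79, [555.0, -33.0, 127.0]), ('lantern_fin', 0.69, [552.0, -32.0, 128.0]), ('lantern_fin', 0.67, [322.0, -317.0, 126.0]), ('bail_bar', 0.49, [620.0, -30.0, 126.0]), ('bail_bar', 0.45, [311.0, -327.0, 198.0]), ('bail_bar', 0.17, [521.0, -32.0, 8.0])]
```

View pics/stood.png

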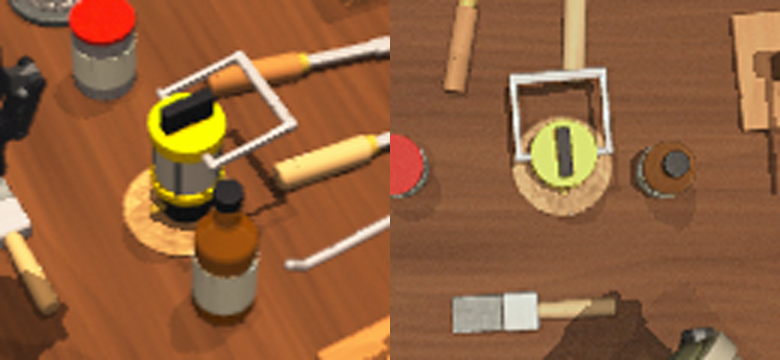

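The lantern stands upright and free on the mat, with its bail folded towards +x. The fin is at top crop (563,152). I'll measure the fin's centre and yaw.

Run:
```python
from h import *
g=np.arange(-60,60,.5);X,Y=np.meshgrid(g,g);n=len(g)
for name in('top','side'):
    c=cap(name)
    for z,what in((156,'fin'),(128,'cap')):
        W=np.stack([540-Y.ravel(),-33-X.ravel(),np.full(X.size,float(z))],1)
        p=proj(c,W).reshape(n,n,2).astype(np.float32)
        im=cv2.remap(c['color'],p[...,0],p[...,1],cv2.INTER_CUBIC);h=cv2.cvtColor(im,cv2.COLOR_RGB2HSV).astype(int)
        m=(h[...,2]<70) if what=='fin' else (h[...,0]>22)&(h[...,0]<38)&(h[...,1]>110)&(h[...,2]>150)
        m=m.astype(np.uint8)
        if what=='cap': m=cv2.morphologyEx(m,cv2.MORPH_CLOSE,np.ones((45,45)))
        k,l,st,ce=cv2.connectedComponentsWithStats(m)
        for i in np.argsort(-st[1:,4])[:2]+1:
            r=cv2.minAreaRect(np.argwhere(l==i)[:,::-1].astype(np.float32))
            cx,cy=r[0];b=cv2.boxPoints(r);e=max((b[1]-b[0],b[2]-b[1]),key=np.linalg.norm)
            print(name,what,'rect centre',540-g[0]-.5*cy,-33-g[0]-.5*cx,'size',np.array(r[1])/2,'yaw',np.degrees(np.arctan2(-e[0],-e[1]))%180)
```

```text
top fin rect centre 572.0 22.5 size [25.  2.] yaw 0.0
top fin rect centre 576.0 -57.5 size [8. 3.] yaw 0.0
top cap rect centre 544.8799934387207 -31.660003662109375 size [68.20000458 68.6000061 ] yaw 143.1301
side fin rect centre 543.1062850952148 -42.60651397705078 size [61.48142624 28.96771622] yaw 8.471161
side fin rect centre 585.3200216293335 -40.88239288330078 size [ 3.76563096 14.711689  ] yaw 169.21571
side cap rect centre 544.3273773193359 -33.54713821411133 size [69.83197021 69.54348755] yaw 64.359
side cap rect centre 489.5 -80.75 size [18.  23.5] yaw 90.0
```

Run:
```python
from h import *
g=np.arange(-30,30,.5);X,Y=np.meshgrid(g,g);n=len(g)
for name in('top','side'):
    c=cap(name)
    W=np.stack([544.6-Y.ravel(),-32.6-X.ravel(),np.full(X.size,156.)],1)
    p=proj(c,W).reshape(n,n,2).astype(np.float32)
    im=cv2.remap(c['color'],p[...,0],p[...,1],cv2.INTER_CUBIC);h=cv2.cvtColor(im,cv2.COLOR_RGB2HSV).astype(int)
    m=((h[...,1]<110)&(h[...,2]<150)|(h[...,2]<60)).astype(np.uint8)
    k,l,st,ce=cv2.connectedComponentsWithStats(m);i=np.argmax(st[1:,4])+1
    q=np.argwhere(l==i);w,v=np.linalg.eigh(np.cov((q-q.mean(0)).T));e=v[:,1]
    print(name,st[i],'centre',(544.6+30-.5*q[:,0].mean()).round(1),(-32.6+30-.5*q[:,1].mean()).round(1),'yaw',np.degrees(np.arctan2(-e[1],-e[0]))%180,np.sqrt(12*w)/2)
rel([544.6,-32.6,132],185)
```

```text
top [  43   11   32  100 2333] centre 544.5 -31.7 yaw 4.8842115725735145 [12.13339562 48.54706624]
side [  46    5   66  115 5381] centre 542.1 -42.1 yaw 15.947689605144229 [25.45329345 52.27994447]
t 17.52 pos [ 318.3 -143.9  288.3] xang 94.96 tiltz [-0.  0. -1.] j6 -0.85 F [-0.   0.8  0.8] grip 0.404 0.0
shift tool mm [ 91.4 235.  156.3]
yaw rad -1.5715
```

```bash
python3 -m pendant '0 0 0 -0.1745;0 0 0 -0.1745;0 0 0 -0.1745;0 0 0 -0.1745;0 0 0 -0.1745;0 0 0 -0.1745;0 0 0 -0.1745;0 0 0 -0.1745;0 0 0 -0.1745;0 0 0 0' 0.45 60 && python3 -m pendant '-0.039 0.0152 0 0;-0.039 0.0152 0 0;-0.039 0.0152 0 0;-0.039 0.0152 0 0;-0.039 0.0152 0 0;-0.039 0.0152 0 0;0 0 0.05 0;0 0 0.05 0;0 0 0 0;0 0 0 0'; python3 -c "
from h import *
rel([544.5,-32.2,132],184.9)"
```

```text
time_s: 18.77
eef_pos: [318.4, -144.0, 288.3]
ee_rot: [0.0, -0.042, 0.999, 0.0]
force: [-0.1, 0.1, 0.0]
grip_width: 0.452
grip_force: 0.0
time_s: 20.02
eef_pos: [544.5, -33.2, 190.5]
ee_rot: [0.001, -0.042, 0.999, -0.0]
force: [-0.3, -1.1, 0.9]
grip_width: 0.45
grip_force: 0.0
t 20.02 pos [544.5 -33.2 190.5] xang -175.15 tiltz [ 0.003 -0.001 -1.   ] j6 -1.93 F [-0.3 -1.1  0.9] grip 0.45 0.0
shift tool mm [ 0.1  1.1 58.5]
yaw rad -0.0009
```

```bash
python3 -m pendant '0 0.001 0.02 0;0 0 0.02 0;0 0 0.014 0;0 0 0.004 0;0 0 0 0;0 0 0 0' && python3 -m pendant '0 0 0 0;0 0 0 0;0 0 0 0;0 0 0 0;0 0 0 0;0 0 0 0' 0 110
```

```text
time_s: 20.78
eef_pos: [543.9, -32.0, 131.1]
ee_rot: [0.001, -0.043, 0.999, -0.0]
force: [-0.2, -0.8, 0.2]
grip_width: 0.451
grip_force: 0.0
time_s: 21.52
eef_pos: [543.9, -32.2, 130.9]
ee_rot: [0.001, -0.043, 0.999, -0.0]
force: [-0.4, -1.7, 5.9]
grip_width: 0.14
grip_force: 108.6
```

```bash
python3 -m pendant '0 0 -0.005 0;0 0 -0.015 0;0 0 -0.025 0;0 0 -0.03 0;0 0 -0.03 0.1705;0 0 -0.02 0.1705;0 0 -0.005 0.1705;0 0 0 0.1705;0 0 0 0.1705;0 0 0 0.1705' && python3 -m pendant '0.01 0.007 0 0;0.02 0.014 0 0;0.032 0.022 0 0;0.036 0.025 0 0;0.036 0.025 0 0;0.036 0.025 0 0;0.036 0.025 0 0;0.03 0.02 0 0;0.015 0.01 0 0;0.005 0.004 0 0' && python3 -m pendant '0 0 0 0;0 0 0 0;0 0 0 0'
python3 - <<'E'
from h import *
rel([535,278.6,200],126.3)
o=[]
for n,w in(('side',(180,100,130,120)),('top',(140,130,130,120))):
    c=cap(n); x,y,a,b=w; o.append(cv2.resize(c['color'][y:y+b,x:x+a],None,fx=3,fy=3,interpolation=cv2.INTER_CUBIC))
cv2.imwrite('pics/predock.png',np.hstack(o)[:,:,::-1])
E
```

```text
time_s: 22.78
eef_pos: [543.3, -31.7, 260.8]
ee_rot: [-0.0, 0.454, 0.891, 0.0]
force: [-0.6, 0.3, -3.6]
grip_width: 0.142
grip_force: 107.4
time_s: 24.02
eef_pos: [534.1, 280.0, 260.3]
ee_rot: [-0.0, 0.45, 0.893, -0.0]
force: [0.2, -0.1, -3.6]
grip_width: 0.143
grip_force: 107.6
time_s: 24.4
eef_pos: [534.7, 278.5, 260.4]
ee_rot: [0.0, 0.452, 0.892, -0.0]
force: [0.7, 0.2, -4.1]
grip_width: 0.139
grip_force: 107.6
t 24.4 pos [534.7 278.5 260.4] xang 126.28 tiltz [ 0. -0. -1.] j6 -0.35 F [ 0.7  0.2 -4.1] grip 0.139 107.6
shift tool mm [-0.1  0.4 60.4]
yaw rad -0.0003
```

View pics/predock.png

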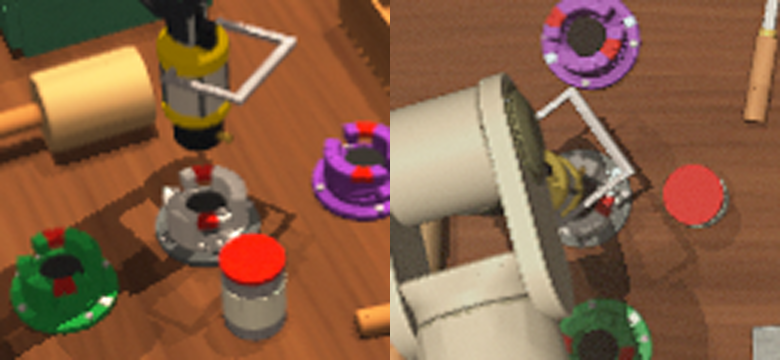

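The lantern is upright over the dock, lug at side crop (225,135) facing the right-hand slot. I'll lower it while watching force.

```bash
python3 -m pendant '0 0 0.01 0;0 0 0.02 0;0 0 0.02 0;0 0 0.018 0;0 0 0.007 0;0 0 0 0;0 0 0 0' && python3 -m pendant '0 0 0.003 0;0 0 0.003 0;0 0 0.003 0;0 0 0 0' && python3 -m pendant '0 0 0.003 0;0 0 0.002 0;0 0 0 0'
```

```text
time_s: 25.38
eef_pos: [534.8, 279.3, 186.0]
ee_rot: [0.0, 0.451, 0.892, 0.0]
force: [-0.4, -0.2, -2.9]
grip_width: 0.142
grip_force: 107.6
time_s: 25.88
eef_pos: [534.4, 279.1, 176.0]
ee_rot: [-0.0, 0.451, 0.892, -0.0]
force: [-0.8, -0.7, -3.9]
grip_width: 0.141
grip_force: 107.6
time_s: 26.25
eef_pos: [534.5, 279.1, 171.1]
ee_rot: [-0.0, 0.451, 0.892, -0.0]
force: [0.4, -0.3, -4.5]
grip_width: 0.142
grip_force: 107.7
```

```bash
python3 -c "
from h import *
rel([535,278.6,165],126.3); print(ctrl.sense()['wrist_torque'])"
```

```text
t 26.25 pos [534.5 279.1 171.1] xang 126.33 tiltz [-0. -0. -1.] j6 -0.35 F [ 0.4 -0.3 -4.5] grip 0.142 107.7
shift tool mm [-0.7  0.1  6.1]
yaw rad 0.0005
[-0.10562053 -0.014122    0.00876127]
```

```bash
python3 -m pendant '0 0 0.002 0;0 0 0.002 0;0 0 0.002 0;0 0 0 0' && python3 -m pendant '0 0 0.002 0;0 0 0.002 0;0 0 0 0'; python3 -c "
from h import *
rel([535,278.6,165],126.3); print(ctrl.sense()['wrist_torque'])"
```

```text
time_s: 26.75
eef_pos: [534.4, 279.1, 165.1]
ee_rot: [-0.0, 0.451, 0.892, -0.0]
force: [0.6, 0.1, -4.4]
grip_width: 0.143
grip_force: 107.7
time_s: 27.12
eef_pos: [534.6, 279.2, 161.9]
ee_rot: [0.0, 0.451, 0.892, 0.0]
force: [-0.7, -0.7, 2.6]
grip_width: 0.14
grip_force: 108.5
t 27.12 pos [534.6 279.2 161.9] xang 126.33 tiltz [ 0.001  0.    -1.   ] j6 -0.35 F [-0.7 -0.7  2.6] grip 0.14 108.5
shift tool mm [-0.8 -0.  -3.1]
yaw rad 0.0006
[-0.19093965  0.31110615 -0.03761702]
```

The lugs are in the slots and the plunger contacts as predicted (TCP z≈162, +7 N). Now pushing down 21 mm.

```bash
python3 -m pendant '0 0 0.004 0;0 0 0.004 0;0 0 0.004 0;0 0 0.004 0;0 0 0 0' && python3 -m pendant '0 0 0.003 0;0 0 0.002 0;0 0 0 0;0 0 0 0'; python3 -c "
from h import *
rel([535,278.6,141],126.3); print(ctrl.sense()['wrist_torque'])"
```

```text
time_s: 27.75
eef_pos: [534.6, 279.3, 145.5]
ee_rot: [0.0, 0.451, 0.892, 0.0]
force: [-2.8, -1.6, 9.2]
grip_width: 0.142
grip_force: 109.3
time_s: 28.25
eef_pos: [534.7, 279.3, 141.0]
ee_rot: [0.0, 0.451, 0.892, 0.0]
force: [-2.8, -0.1, 8.5]
grip_width: 0.142
grip_force: 109.7
t 28.25 pos [534.7 279.3 141. ] xang 126.33 tiltz [ 0.001  0.    -1.   ] j6 -0.35 F [-2.8 -0.1  8.5] grip 0.142 109.7
shift tool mm [-0.7 -0.1 -0. ]
yaw rad 0.0006
[-0.2263447   0.54393339 -0.03708645]
```

```bash
python3 -m pendant '0 0 0 0.09;0 0 0 0.1;0 0 0 0.1;0 0 0 0' && python3 -m pendant '0 0 0 0.1;0 0 0 0.1;0 0 0 0.1;0 0 0 0.1;0 0 0 0.1;0 0 0 0.08;0 0 0 0;0 0 0 0'; python3 -c "
from h import *
rel([535,278.6,141],66.3); print(ctrl.sense()['wrist_torque'])"
```

```text
time_s: 28.75
eef_pos: [535.5, 279.6, 141.5]
ee_rot: [0.001, 0.576, 0.817, 0.002]
force: [1.1, 0.5, 8.9]
grip_width: 0.139
grip_force: 109.6
time_s: 29.75
eef_pos: [535.7, 279.4, 141.5]
ee_rot: [0.001, 0.785, 0.619, 0.002]
force: [0.5, 0.0, 9.3]
grip_width: 0.145
grip_force: 109.5
t 29.75 pos [535.7 279.4 141.5] xang 76.47 tiltz [ 0.004  0.001 -1.   ] j6 0.52 F [0.5 0.  9.3] grip 0.145 109.5
shift tool mm [-0.9 -0.5  0.5]
yaw rad 0.1775
[-0.16828102 -0.3410816  -0.09478745]
```

Low torque so far. Twisting on to the stop in small steps.

```bash
python3 -m pendant '0 0 0 0.05;0 0 0 0.05;0 0 0 0.04;0 0 0 0' && python3 -c "
from h import *
rel(None,66.3); print(ctrl.sense()['wrist_torque'])" && python3 -m pendant '0 0 0 0.04;0 0 0 0.03;0 0 0 0.02;0 0 0 0'; python3 -c "
from h import *
rel(None,66.3); print(ctrl.sense()['wrist_torque'])"
```

```text
time_s: 30.25
eef_pos: [536.0, 279.2, 141.6]
ee_rot: [0.001, 0.827, 0.562, 0.002]
force: [1.9, -1.1, 8.3]
grip_width: 0.138
grip_force: 109.5
t 30.25 pos [536.  279.2 141.6] xang 68.45 tiltz [ 0.005  0.001 -1.   ] j6 0.66 F [ 1.9 -1.1  8.3] grip 0.138 109.5
yaw rad 0.0375
[-0.40359214 -0.53377415  0.11922699]
time_s: 30.75
eef_pos: [536.4, 278.8, 141.6]
ee_rot: [0.002, 0.851, 0.526, 0.003]
force: [4.1, -2.4, 6.8]
grip_width: 0.141
grip_force: 110.4
t 30.75 pos [536.4 278.8 141.6] xang 63.44 tiltz [ 0.006 -0.001 -1.   ] j6 0.75 F [ 4.1 -2.4  6.8] grip 0.141 110.4
yaw rad -0.0499
[-0.75141429 -1.07450651  1.25741175]
```

Torque 1.26 N·m means the stop is reached. I'll back off slightly and let it rise into the notches.

```bash
python3 -m pendant '0 0 0 -0.04;0 0 0 -0.03;0 0 -0.003 0;0 0 -0.003 0;0 0 -0.003 0;0 0 0 0' && python3 -m pendant '0 0 -0.002 0;0 0 0 0;0 0 0 0'; python3 -c "
from h import *
rel(None,66.3); print(ctrl.sense()['wrist_torque'])"
```

```text
time_s: 31.5
eef_pos: [536.1, 279.1, 150.6]
ee_rot: [0.001, 0.832, 0.554, 0.002]
force: [4.8, -1.5, 8.0]
grip_width: 0.142
grip_force: 109.1
time_s: 31.88
eef_pos: [536.0, 279.1, 152.2]
ee_rot: [0.001, 0.832, 0.554, 0.002]
force: [4.8, -1.2, 6.8]
grip_width: 0.143
grip_force: 109.0
t 31.88 pos [536.  279.1 152.2] xang 67.32 tiltz [ 0.005  0.    -1.   ] j6 0.68 F [ 4.8 -1.2  6.8] grip 0.143 109.0
yaw rad 0.0178
[-0.53071786 -1.33702011  0.10462828]
```

```bash
python3 -m pendant '0 0 -0.001 0;0 0 0 0;0 0 -0.001 0;0 0 0 0' && python3 -m pendant '0 0 0.001 0;0 0 0 0;0 0 0 0;0 0 0 0;0 0 0 0;0 0 0 0' 0.4; python3 -c "
from h import *
rel(None)"
```

```text
time_s: 32.38
eef_pos: [535.7, 279.0, 152.5]
ee_rot: [0.001, 0.832, 0.554, 0.001]
force: [7.8, 0.2, -5.2]
grip_width: 0.143
grip_force: 107.7
time_s: 33.12
eef_pos: [534.4, 279.2, 152.3]
ee_rot: [-0.0, 0.832, 0.554, -0.0]
force: [0.6, -0.6, -0.1]
grip_width: 0.397
grip_force: 0.0
t 33.12 pos [534.4 279.2 152.3] xang 67.32 tiltz [-0. -0. -1.] j6 0.68 F [ 0.6 -0.6 -0.1] grip 0.397 0.0
```

The pull up was held by the roof (152.2→152.5 mm while force went to -5 N), so it is locked, and I have let go. Next: retreat and check numerically.

```bash
python3 -m pendant '0 0 -0.01 0;0 0 -0.02 0;0 0 -0.03 0;0 0 -0.04 0;0 0 -0.04 0;-0.04 -0.04 0 0;-0.04 -0.04 0 0;-0.04 -0.04 0 0;-0.04 -0.02 0 0;0 0 0 0'
python3 - <<'E'
from h import *
rel(None)
for n in('top','side'):
    c=cap(n)
    for q in('lantern_fin','bail_bar','tin_mid','bottle_mid'): print(n,q,[(round(d['p'],2),np.round(d['at']).tolist()) for d in models.boxes_of(n,q)])
    g=np.arange(-60,60,.5);X,Y=np.meshgrid(g,g);k=len(g)
    W=np.stack([535-Y.ravel(),279-X.ravel(),np.full(X.size,149.5)],1)
    p=proj(c,W).reshape(k,k,2).astype(np.float32)
    h=cv2.cvtColor(cv2.remap(c['color'],p[...,0],p[...,1],cv2.INTER_CUBIC),cv2.COLOR_RGB2HSV).astype(int)
    m=((h[...,0]>22)&(h[...,0]<38)&(h[...,1]>110)&(h[...,2]>150)).astype(np.uint8)
    m=cv2.morphologyEx(m,cv2.MORPH_CLOSE,np.ones((45,45)))
    x,y,w,hh=cv2.boundingRect(m); print('cap centre',535+60-.5*(y+hh/2),279+60-.5*(x+w/2),'size',w/2,hh/2)
E
```

```text
time_s: 34.38
eef_pos: [342.2, 184.8, 293.6]
ee_rot: [0.001, 0.833, 0.554, 0.001]
force: [0.5, 0.3, -0.0]
grip_width: 0.403
grip_force: 0.0
t 34.38 pos [342.2 184.8 293.6] xang 67.27 tiltz [ 0.003  0.    -1.   ] j6 0.59 F [ 0.5  0.3 -0. ] grip 0.403 0.0
top lantern_fin [(0.7, [321.0, -317.0, 124.0]), (0.65, [527.0, 262.0, 150.0])]
top bail_bar [(0.72, [504.0, 213.0, 148.0]), (0.48, [312.0, -329.0, 200.0]), (0.24, [382.0, 18.0, 16.0])]
top tin_mid [(0.7, [535.0, 141.0, 91.0])]
top bottle_mid [(0.56, [527.0, -138.0, 120.0])]
cap centre 534.75 274.25 size 82.5 70.5
side lantern_fin [(0.71, [508.0, 212.0, 152.0]), (0.69, [305.0, -343.0, 123.0]), (0.67, [531.0, 255.0, 146.0])]
side bail_bar [(0.89, [310.0, -334.0, 191.0]), (0.48, [504.0, 213.0, 148.0])]
side tin_mid [(0.9, [530.0, 122.0, 76.0])]
side bottle_mid [(0.91, [524.0, -158.0, 97.0]), (0.44, [702.0, -52.0, 19.0])]
cap centre 528.5 267.0 size 96.0 84.0
```

The bail points to -115°, which is -54° less 60°, and the lantern stands upright at the right height. The tin and bottle haven't moved. Handing in.

```bash
python3 -c "
from rig import ctrl
print(ctrl.finish_job())"
```

```text
the job is handed in; nothing more can be done
None
```

The job is handed in: the lantern was stood on the cork mat and let go, then locked upright in the aluminium dock and released at 34 s of the 72 s allowed; an upward pull confirmed the lock and the tin and bottle had not moved, but I did not re-check the other bench items.

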